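# Fill and close the mosaic jar

### The arm

A 7-joint arm with a two-finger parallel gripper is mounted at the origin on the work surface. World frame = base frame: x ahead of the robot, y to its left, z up, the work surface at z = 0. Lengths are in m, angles in degrees, forces in N, time in s.
With the tool pointing down it reaches from about 0.4 to 0.875 m from the base axis. Payload 6.5 kg.
Tool frame: the origin (TCP) lies at the very end of the fingers, on their centre line; the grasp point (between the pads) lies 19 mm behind it; z points along the fingers, y is the direction in which the jaws open and shut (so a half turn about z gives the same grasp; the last joint's range is limited). The gripper opens to 88 mm and grips with 3 to 60 N. Pads are 18 mm wide; open, the fingers measure 123 mm over their backs; the gripper's body (75 mm by 187 mm) begins 45 mm behind the grasp point.
Start: joints at [72.697, 30.733, -0.252, 88.115, 0.149, 61.152, -4.079], TCP at [0.152, -0.632, 0.239] pointing down, gripper open.
Joint ranges: [-154.64, 154.64], [-21.42, 123.67], [-72.66, 72.17], [13.99, 137.28], [-74.86, 254.86], [10.95, 109.41], [-158.01, 158.01]. Speed limits (degrees/s): [136.94, 136.94, 180, 180, 180, 180, 180].

### API

Orientations are given as [roll, pitch, yaw] about the fixed x, y, z axes, in that order (R = Rz(yaw) Ry(pitch) Rx(roll)).
In Python, from cell import bot, capture, order gives the robot as it stands.
- The arm moves only by the tool apply_moves, never from a script. Its argument "plan" is text: rows parted by semicolons, each of 7 numbers parted by spaces: the shift along the tool's x, y, z normalised to -1 to 1, where 1 is 100 mm, then the turn, a rotation vector about the tool's x, y, z normalised to -1 to 1, where 1 is 360 degrees, then the opening, from -1 (shut) to 1 (fully open). In form: x y z ax ay az hand; .... A call has 1 to 10 rows; each row is the pose to reach, as a shift and turn from the pose commanded when the call began, along the tool's axes at that moment, turning the shorter way round; what a row does not reach only later rows make up. A row lasts 1/8 s, in which the tool goes at most 62.5 mm and 10.7 degrees, less where a joint would pass 70% of its speed; a pose out of reach is approached as far as the arm can. A call with a number of a shift or a turn outside -1 to 1 is refused whole. A call with a gripper value outside its range is refused whole. The fingers move at their own pace and stop on an object; "newtons" is the grip in N (left out, the last holds). Time passes only in rows, so rows that repeat a pose let the fingers close. It gives the time, the measured TCP pose, the force and the opening at its end, in the units of the state.
- bot.observe(): the state, without advancing time (a new reading comes with each control period).
- capture(name): name is "scene" or "top"; returns a dict with "image" (400x640x3 uint8, blue, green, red), "z_map" (400x640 float32, m along the optical axis (not along the pixel's ray), 0 where there is no reading), "fovy" (degrees; the focal length in pixels is half the picture's height over the tangent of half this angle, whatever the lens; pixels are square), "cx", "cy" (the principal point, pixels), "pose" (4x4, takes a point from camera to world coordinates). Camera axes: x right, y down, z forward; pixel columns grow to the right and rows downward; lengths in m; the calibration is good to about 2 mm. A picture is of the moment at which its call begins.
- order.finish_job(): hands the job in, once; it reports no verdict.
The state is a dict: "t": time; "q": joint angles; "qvel": joint speeds; "joint_torque": joint torques, N m; "ee_pos": TCP position; "tcp_rot": TCP orientation; "wrist_force": force on the tool from outside, world axes, zero at the start; "torque": the same for the moment, N m; "finger_gap": opening from 0.0 (shut) to 1.0 (fully open).
Only numpy, scipy, OpenCV 4.12 (cv2) and the standard library are available. Lean on these libraries where they do the work, as an engineer would, in place of code of your own. Each camera call takes 0.05 s, during which the arm holds its last target.

### The job

Fill the jar at the filling stand with the mosaic pieces: slide its carriage fully home under the funnel, then tip the tray by its paddle until all seven pieces have gone through the funnel into the jar (free any that hang or jam), and let the tray settle back level. Then draw the carriage fully out again and put the green lid on the jar, properly seated. Work the post and the paddle gently, feeling for their stops without ramming them, and leave the red-capped jar, the glue bottle and the brush where they are.

Things in the scene. Friction and masses are not known exactly. Their poses are not given: they have to be found in the camera images.
- stand: Filling stand, fixed on the table. Origin: on the table under the funnel's axis; z up, x from the funnel towards the tray (away from the robot), y towards the side of the red paddle. Plywood board 12 mm thick from x = -85 to 135 mm, y = -250 to 170 mm. Posts at x = 85, y = +-95 mm, 263 mm high, carry the tray.
- funnel_rim (a point): Centre of the rim of the blue funnel, which is fixed to the stand: rim 160 mm wide, 206 mm above the table, wall 3 mm, narrowing (about 45 degrees) to a spout 58 mm wide inside, from 146 down to 132 mm above the table. Axes: the stand's. Pieces may bridge at the top of the spout; a gentle push from above with the shut fingers, leaning to stand -x to pass the tray's lip, frees them.
- carriage_slide (a joint): Position of the carriage that holds the jar (m). 0 = fully home against a firm rubber-buffered stop, jar centred under the funnel; it grows as the carriage is drawn out along the stand's -y, up to a like stop at 0.17. Sliding friction about 2.5 N; it stays where it is left.
- post_top (a point): The carriage's upright red post, 16 mm in diameter, by which it is pushed or pulled along the stand's y. This point: centre of its top, 87 mm above the table; free height 63 mm. It stands 140 mm in front of the jar's axis (stand -x), so it passes clear of the funnel. Axes: the stand's.
- jar_mouth (a point): Centre of the glass jar's mouth, in the plane of its rim, 124 mm above the table (the funnel's spout ends 8 mm above it). The jar is clamped to the carriage: 74 mm wide outside, wall 3 mm, inside depth 96 mm. Axes: the stand's.
- tray_tilt (a joint): Tilt of the tipping tray (rad): 0 = level; grows as it tips towards the funnel, to a firm rubber-buffered stop at 0.95. Hinge along the stand's y, 70 mm behind the funnel's axis, 250 mm up. Its weight brings it back to 0 when let go. Pieces begin to slide between 0.4 and 0.9, depending on friction; if some hang on, let it back and tip it again.
- paddle (a point): Red paddle that turns with the tray; pushing it down tips the tray. This point: centre of its top face (50 x 36 mm, 8 mm thick); axes: the tray's. It is 80 mm from the hinge, 145 mm to +y of the funnel's axis. Tray level: it slopes 0.475 rad, centre 287 mm up; full tilt: 213 mm up, same x, so a straight push down will do. It resists with 3 to 9 N.
- tray: Origin: on the hinge, mid width, at floor level. Axes: x from lip to tail, y the stand's; they tilt with it.
- carriage: The aluminium carriage, 100 x 100 mm, with the clamped glass jar and the red post. Origin: on the table plane under the jar's axis; axes: the stand's.
- tray_floor (a point): Point on the steel tray's floor where the pieces lie, 75 mm behind the hinge. The tray is 90 mm wide inside, walls 32 mm high, from 140 mm behind the hinge to an open lip, 74 mm wide, 50 mm in front of it over the funnel. Axes: the tray's, x from lip to tail.
- lid: Green jar lid, loose, knob up on the table: a plug 60 mm wide, 10 mm high (foot tapers to 52), a disc 82 mm wide, 6 mm thick, and a round knob 24 mm wide, 36 mm high; 52 mm overall, 80 g. Origin: centre of the plug's underside, z up. On the jar the plug goes in the mouth and the disc rests on the rim: origin 10 mm below the rim plane.
- red_jar: Bystander: closed amber glass jar with a red cap, 60 mm wide, 85 mm high. Origin: centre of its underside.
- glue_bottle: Bystander: white bottle with a blue cap, 48 mm wide, 120 mm high. Origin: centre of its underside.
- brush: Bystander: paint brush 170 mm long lying on the table along its own x. Origin: underside, mid length.
- piece0: Chunky terracotta mosaic piece, a block 19 x 15 x 13 mm of about 10 g, lying in the tray at the start. Origin: centre of its underside.
- piece1: Chunky white mosaic piece, a block 17 x 17 x 13 mm of about 10 g, lying in the tray at the start. Origin: centre of its underside.
- piece2: Chunky terracotta mosaic piece, a block 19 x 14 x 13 mm of about 10 g, lying in the tray at the start. Origin: centre of its underside.
- piece3: Chunky blue mosaic piece, a block 18 x 16 x 13 mm of about 10 g, lying in the tray at the start. Origin: centre of its underside.
- piece4: Chunky terracotta mosaic piece, a block 19 x 15 x 14 mm of about 10 g, lying in the tray at the start. Origin: centre of its underside.
- piece5: Chunky white mosaic piece, a block 17 x 16 x 13 mm of about 10 g, lying in the tray at the start. Origin: centre of its underside.
- piece6: Chunky terracotta mosaic piece, a block 19 x 16 x 12 mm of about 10 g, lying in the tray at the start. Origin: centre of its underside.
There are look-alikes about, which are no part of the job. What is meant by the lid is not grey or yellow, and is the smaller of those in its own colour.

How it is judged:
By the outcome, as a careful person would: the job done as asked, in the order asked, and still so for the second after the job is handed in, with the robot touching nothing.
It also fails if it takes over 72 s, if anything falls off the work surface, if the arm or the gripper's body presses on something with over 40 N, if the wrist force passes 120 N, or if a joint passes its speed limit or range.

## Working session

There is one attempt and no reset: what is moved stays moved. The work goes in short steps, Python scripts to look and compute and a tool call to move; the robot and the scene stay as the last step left them, time stands still between calls to the robot, and variables do not carry over. Pictures are saved under pics/ and viewed, and the job is handed in when it is done.

Besides the shell and the picture viewer there is one more tool, called after "Request:" in YAML: its name, and indented under it one key for each argument. apply_moves: Moves the arm, as the interface text tells. Scaled input: -1 to 1 covers 100 mm each way for a shift and 360 degrees each way for a turn. Its arguments: {"type":"object","properties":{"plan":{"type":"string"},"newtons":{"type":"number"}},"required":["plan"]}

```bash
mkdir -p pics; ls; cat > h.py <<'E'
import numpy as np, cv2, pickle
from cell import bot, capture, order
def snap(name,tag):
    c=capture(name); cv2.imwrite(f'pics/{tag}.png',c['image']); pickle.dump(c,open(f'/tmp/{tag}.pkl','wb')); return c
def load(tag): return pickle.load(open(f'/tmp/{tag}.pkl','rb'))
def K(c):
    f=200/np.tan(np.radians(c['fovy'])/2); return f
def ray(c,u,v):
    f=K(c); d=np.array([(u-c['cx'])/f,(v-c['cy'])/f,1.]); T=np.array(c['pose']); return T[:3,3],T[:3,:3]@d
def onz(c,u,v,z):
    o,d=ray(c,u,v); return o+d*(z-o[2])/d[2]
def cloud(c):
    f=K(c); v,u=np.mgrid[0:400,0:640]; z=c['z_map']; P=np.stack([(u-c['cx'])/f*z,(v-c['cy'])/f*z,z],-1); T=np.array(c['pose']); return P@T[:3,:3].T+T[:3,3]
def proj(c,p):
    T=np.array(c['pose']); q=T[:3,:3].T@(np.array(p)-T[:3,3]); f=K(c); return q[0]/q[2]*f+c['cx'],q[1]/q[2]*f+c['cy']
E
python3 - <<'E'
from h import *
for n in('scene','top'):
    c=snap(n,n+'0'); print(n,c['fovy'],c['cx'],c['cy'],np.round(c['pose'],3).tolist())
print(bot.observe())
E
```

```text
pics
scene 55.75931849922456 316.0816146276105 206.11599467911773 [[0.216, 0.717, -0.662, 1.22], [0.976, -0.163, 0.142, -0.147], [-0.006, -0.677, -0.736, 1.01], [0.0, 0.0, 0.0, 1.0]]
top 55.040159109194775 319.9443289613166 199.12436726262823 [[0.009, -0.99, 0.142, 0.303], [-1.0, -0.006, 0.022, 0.004], [-0.021, -0.142, -0.99, 1.474], [0.0, 0.0, 0.0, 1.0]]
{'t': 0.1, 'q': array([72.69733211, 30.77383724, -0.25296937, 88.16498982,  0.14922581,
       61.15069163, -4.07889719]), 'qvel': array([ 0.02610787, -0.14694771,  0.02877554, -0.19884629, -0.00898418,
       -0.02805991, -0.00656507]), 'joint_torque': array([ 2.99916152e-03, -5.72088361e+01,  9.94034931e-01, -2.52234399e+01,
       -5.61846618e-02,  1.35208384e-02,  7.40525047e-05]), 'ee_pos': array([ 0.15168999, -0.6314861 ,  0.23791952]), 'tcp_rot': array([-1.79911116e+02,  7.50307600e-03,  1.35133318e+01]), 'wrist_force': array([-0.52503384,  0.21916901,  0.078735  ]), 'torque': array([ 0.02666659, -0.02471616,  0.01763697]), 'finger_gap': 0.9995460335209063}
```

View pics/scene0.png

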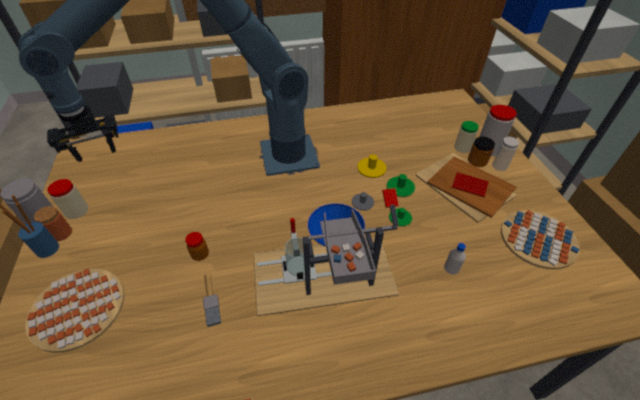

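View pics/top0.png

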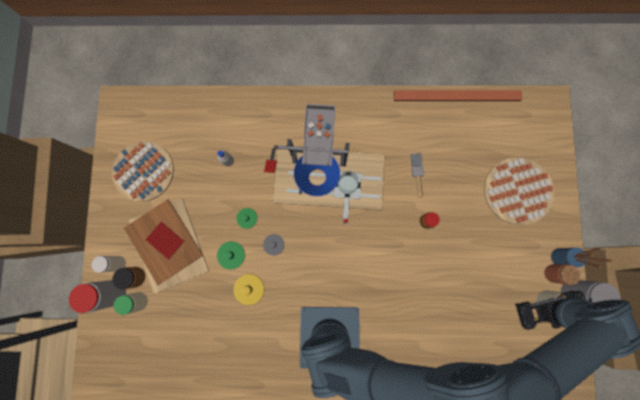

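```bash
python3 - <<'E'
from h import *
for n in('scene0','top0'):
    c=load(n); im=c['image']; P=cloud(c); hsv=cv2.cvtColor(im,cv2.COLOR_BGR2HSV)
    print(n,(c['z_map']>0).mean())
    for col,lo,hi in(('blue',(105,120,40),(125,255,255)),('red1',(0,170,70),(6,255,255)),('red2',(174,170,70),(180,255,255)),('green',(50,100,40),(85,255,255))):
        m=cv2.inRange(hsv,lo,hi); nn,l,st,ce=cv2.connectedComponentsWithStats(m)
        for i in range(1,nn):
            if st[i,4]>15:
                p=P[(l==i)&(c['z_map']>0)]
                if len(p)==0: continue
                print(col,np.round(ce[i],1),st[i],'med',np.round(np.median(p,0),3),'min',np.round(p.min(0),3),'max',np.round(p.max(0),3))
c=load('top0');cv2.imwrite('pics/tz.png',cv2.resize(c['image'][90:290,200:440],None,fx=3,fy=3,interpolation=cv2.INTER_CUBIC)[:600,:720])
c=load('scene0');cv2.imwrite('pics/sz.png',cv2.resize(c['image'][140:320,230:430],None,fx=3.3,fy=3.3,interpolation=cv2.INTER_CUBIC))
E
```

```text
scene0 0.9961796875
blue [534.1  11.9] [ 502    0   85   33 1523] med [-0.466  1.317  0.267] min [-0.689  1.3    0.181] max [-0.44   1.592  0.342]
blue [133.8 126.8] [116 122  37  11 255] med [-1.049 -0.87  -0.45 ] min [-1.582 -1.134 -0.762] max [ 0.169 -0.533  0.34 ]
blue [327.2 215.9] [308 204  44  31 696] med [0.52  0.035 0.19 ] min [ 0.494 -0.031  0.157] max [0.591 0.105 0.209]
blue [359.5 219. ] [354 210  10  19  70] med [0.564 0.118 0.198] min [0.533 0.111 0.189] max [0.599 0.124 0.206]
blue [ 46.6 233.8] [ 44 230   7   7  18] med [ 0.303 -0.825  0.075] min [ 0.294 -0.829  0.057] max [ 0.315 -0.822  0.086]
blue [ 42.9 242.8] [ 35 232  20  20  86] med [ 0.328 -0.837  0.063] min [ 0.312 -0.851  0.01 ] max [ 0.337 -0.826  0.099]
blue [320.6 240.8] [316 238   9   7  40] med [ 0.607 -0.005  0.186] min [ 0.581 -0.025  0.159] max [0.645 0.009 0.249]
blue [460.7 246.8] [458 243   7   8  45] med [0.667 0.401 0.119] min [0.656 0.393 0.106] max [0.676 0.411 0.123]
red1 [503.1 111.8] [490 105  27  16 300] med [0.157 0.816 0.185] min [-0.434  0.774 -0.219] max [0.201 1.315 0.191]
red1 [470.
[... 1396 characters left out ...]
205 0.303]
red1 [431.2 219.2] [425 213  14  14 152] med [ 0.431 -0.366  0.086] min [ 0.406 -0.392  0.079] max [ 0.454 -0.343  0.094]
red1 [164.3 240. ] [147 223  36  35 613] med [0.35  0.624 0.025] min [0.286 0.557 0.013] max [0.414 0.694 0.036]
red1 [ 83.1 297.8] [ 70 285  28  27 481] med [0.152 0.815 0.185] min [0.109 0.768 0.177] max [0.194 0.859 0.193]
green [246.5 217.8] [237 209  20  19 286] med [0.437 0.315 0.017] min [0.402 0.281 0.009] max [0.472 0.354 0.056]
green [230.5 254.9] [218 242  26  27 533] med [0.296 0.368 0.021] min [0.248 0.323 0.011] max [0.345 0.421 0.074]
green [123.2 304.4] [114 296  19  18 263] med [0.124 0.715 0.115] min [0.093 0.684 0.102] max [0.152 0.749 0.124]
```

View pics/tz.png

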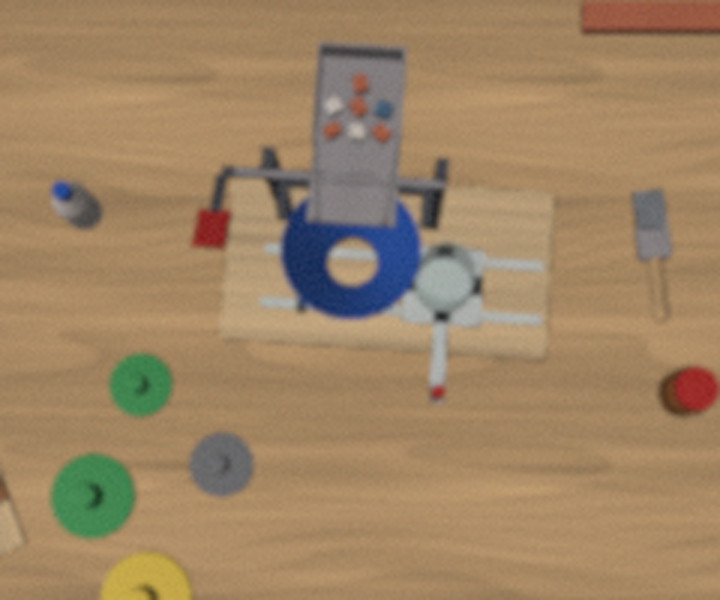

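View pics/sz.png

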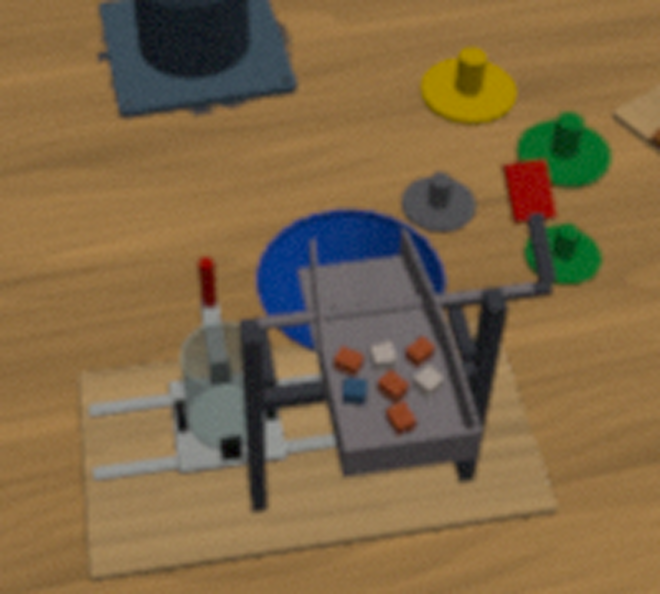

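```bash
python3 - <<'E'
from h import *
from scipy.optimize import least_squares
c=load('top0'); P=cloud(c)
# board corners (crop/3 + offset)
for u,v in [(220,338),(545,355),(553,190),(232,178)]:
    print('corner',np.round(onz(c,200+u/3,90+v/3,.012),3))
hsv=cv2.cvtColor(c['image'],cv2.COLOR_BGR2HSV)
m=cv2.inRange(hsv,(105,90,30),(128,255,255)); m[:, :280]=0;m[:,360:]=0
ct=max(cv2.findContours(m,cv2.RETR_EXTERNAL,cv2.CHAIN_APPROX_NONE)[0],key=cv2.contourArea)[:,0]
pts=np.array([onz(c,u,v,.206)[:2] for u,v in ct if v>170])
r=least_squares(lambda x:np.hypot(*(pts-x[:2]).T)-x[2],[.55,.05,.08],loss='soft_l1',f_scale=.002).x; print('funnel',r)
for tag in('top0','scene0'):
    c=load(tag);P=cloud(c);hsv=cv2.cvtColor(c['image'],cv2.COLOR_BGR2HSV)
    m=cv2.inRange(hsv,(50,90,30),(85,255,255))
    for ct in cv2.findContours(m,cv2.RETR_EXTERNAL,cv2.CHAIN_APPROX_NONE)[0]:
        if cv2.contourArea(ct)<60: continue
        pts=np.array([onz(c,u,v,.014)[:2] for u,v in ct[:,0]])
        r=least_squares(lambda x:np.hypot(*(pts-x[:2]).T)-x[2],[*pts.mean(0),.04],loss='soft_l1',f_scale=.002).x; print(tag,'green',r)
c=load('top0')
print('post',onz(c,200+437/3,90+392/3,.087),'jar',onz(c,200+445/3,90+278/3,.124),'paddle',onz(c,269.9,166,.287))
c=load('scene0')
print('post',onz(c,230+206/3.3,140+262/3.3,.085),'paddle',onz(c,389.9,197.2,.287))
# points at height 0.25-.27 (post tops)
for tag in('top0','scene0'):
    P=cloud(load(tag)); b=(P[...,0]>.45)&(P[...,0]<.9)&(P[...,1]>-.3)&(P[...,1]<.3)
    q=P[b&(P[...,2]>.252)&(P[...,2]<.27)]
    for s in (-1,1):
        w=q[(s*(q[:,1]-.05)>.075)&(s*(q[:,1]-.05)<.12)]; print(tag,s,len(w),w.mean(0),w.min(0),w.max(0))
E
```

```text
corner [0.497 0.216 0.012]
corner [ 0.478 -0.2    0.012]
corner [ 0.694 -0.213  0.012]
corner [0.709 0.206 0.012]
funnel [0.57387952 0.04327005 0.07495077]
top0 green [0.10988497 0.768708   0.03298658]
top0 green [0.29657442 0.37310888 0.04918425]
top0 green [0.43784783 0.31749156 0.03675106]
scene0 green [0.4378232  0.32627705 0.03423898]
scene0 green [0.29003882 0.37988162 0.04972494]
scene0 green [0.00496464 0.81079738 0.03872852]
post [ 0.42312008 -0.05885883  0.087     ] jar [ 0.5558902  -0.06670111  0.124     ] paddle [0.57769555 0.1901866  0.287     ]
post [ 0.42678789 -0.05551137  0.085     ] paddle [0.58088251 0.19029462 0.287     ]
top0 -1 56 [ 0.64332901 -0.0472804   0.26004684] [ 0.6322881  -0.05897086  0.25254278] [ 0.6620193  -0.02629444  0.26815602]
top0 1 70 [0.65439777 0.1422028  0.25908945] [0.64230372 0.1276164  0.25202282] [0.67343428 0.167527   0.26902554]
scene0 -1 76 [ 0.65142359 -0.04799136  0.25879008] [ 0.63423154 -0.05923752  0.25211407] [ 0.6655399  -0.02585534  0.26472394]
scene0 1 86 [0.66153362 0.14103487 0.25831576] [0.64654744 0.12577749 0.25203652] [0.67734804 0.16935697 0.26481885]
```

```bash
cat >> h.py <<'E'
import json,sys
from scipy.spatial.transform import Rotation as Ro
def rpy(r): return Ro.from_euler('xyz',r,degrees=True)
def plan(p,r,targets):
    """p,r: commanded pos, rpy; targets: list of (pos,rpy). prints the chain of calls; each call one shift (numbers to 3 dp)."""
    p=np.array(p,float); R=rpy(r)
    for tp,tr in targets:
        tp=np.array(tp,float); Rt=rpy(tr)
        for k in range(20):
            s=R.inv().apply(tp-p)/.1; w=(R.inv()*Rt).as_rotvec(degrees=True)/360
            n=max(1,np.abs(s).max()); s=np.round(s/n,3); w=np.round(w/n,4) if n>1 else np.round(w,4)
            p=p+R.apply(s*.1); R=R*Ro.from_rotvec(w*360,degrees=True)
            L=np.linalg.norm(s)*100; A=np.linalg.norm(w)*360
            print(s,w,'rows>=',int(np.ceil(max(L/62.5,A/10.7)-1e-6)),'->',np.round(p,4),np.round(R.as_euler('xyz',degrees=True),2))
            if n<=1: break
E
python3 - <<'E'
from h import *
plan([.152,-.632,.239],[180,0,13.5],[([.41,-.30,.22],[180,0,-3]),([.425,-.057,.16],[180,0,-3])])
E
```

```text
[ 1.    -0.8    0.058] [ 0.    -0.     0.014] rows>= 3 -> [ 0.2306 -0.5309  0.2332] [180.     0.     8.46]
[ 1.    -0.955  0.062] [-0.     -0.      0.0151] rows>= 3 -> [ 0.3154 -0.4217  0.227 ] [180.     0.     3.02]
[ 0.866 -1.     0.06 ] [-0.     -0.      0.0144] rows>= 3 -> [ 0.3966 -0.3173  0.221 ] [180.     0.    -2.16]
[ 0.127 -0.178  0.01 ] [-0.     -0.      0.0023] rows>= 1 -> [ 0.41 -0.3   0.22] [180.     0.    -2.99]
[ 0.01  -1.     0.247] [-0. -0.  0.] rows>= 2 -> [ 0.4162 -0.2001  0.1953] [180.     0.    -2.99]
[ 0.009 -1.     0.246] [-0. -0.  0.] rows>= 2 -> [ 0.4223 -0.1003  0.1707] [180.     0.    -2.99]
[ 0.004 -0.434  0.107] [-0. -0.  0.] rows>= 1 -> [ 0.425 -0.057  0.16 ] [180.     0.    -2.99]
```

Request:
apply_moves:
  plan: "1 -0.8 0.058 0 0 0.014 -0.3; 1 -0.8 0.058 0 0 0.014 -0.3; 1 -0.8 0.058 0 0 0.014 -0.3"
  newtons: 10

```text
t: 0.48
ee_pos: [0.2345, -0.5265, 0.2324]
tcp_rot: [-179.8, -0.1, 8.9]
wrist_force: [-0.2, -0.1, 0.4]
finger_gap: 0.686
```

Request:
apply_moves:
  plan: "1 -0.955 0.062 0 0 0.0151 -0.3; 1 -0.955 0.062 0 0 0.0151 -0.3; 1 -0.955 0.062 0 0 0.0151 -0.3"

```text
t: 0.85
ee_pos: [0.3177, -0.4186, 0.2265]
tcp_rot: [-179.9, -0.0, 3.4]
wrist_force: [0.2, 0.2, -0.3]
finger_gap: 0.355
```

Request:
apply_moves:
  plan: "0.866 -1 0.06 0 0 0.0144 -0.3; 0.866 -1 0.06 0 0 0.0144 -0.3; 0.866 -1 0.06 0 0 0.0144 -0.3"

```text
t: 1.23
ee_pos: [0.3988, -0.3145, 0.2206]
tcp_rot: [-179.9, -0.0, -1.8]
wrist_force: [-0.6, -0.1, -0.4]
finger_gap: 0.35
```

Request:
apply_moves:
  plan: "0.127 -0.178 0.01 0 0 0.0023 -0.3"

```text
t: 1.35
ee_pos: [0.4088, -0.302, 0.2196]
tcp_rot: [179.9, 0.0, -3.2]
wrist_force: [0.4, -0.7, 0.2]
finger_gap: 0.352
```

Request:
apply_moves:
  plan: "0.01 -1 0.247 0 0 0 -0.3; 0.01 -1 0.247 0 0 0 -0.3"

```text
t: 1.6
ee_pos: [0.4153, -0.2001, 0.1945]
tcp_rot: [180.0, 0.0, -3.1]
wrist_force: [0.1, 0.2, 0.4]
finger_gap: 0.347
```

Request:
apply_moves:
  plan: "0.009 -1 0.246 0 0 0 -0.3; 0.009 -1 0.246 0 0 0 -0.3; 0.009 -1 0.246 0 0 0 -0.3"

```text
t: 1.98
ee_pos: [0.4218, -0.0994, 0.1699]
tcp_rot: [-180.0, 0.1, -2.8]
wrist_force: [0.7, -0.0, 0.6]
finger_gap: 0.349
```

Tracks well. Now over the post, then look.

Request:
apply_moves:
  plan: "0.004 -0.434 0.3 0 0 0 -0.3; 0.004 -0.434 0.3 0 0 0 -0.3; 0.004 -0.434 0.3 0 0 0 -0.3"

```text
t: 2.35
ee_pos: [0.425, -0.0592, 0.1406]
tcp_rot: [179.9, -0.0, -3.1]
wrist_force: [0.3, 0.0, 0.3]
finger_gap: 0.348
```

```bash
python3 - <<'E'
from h import *
a=snap('scene','s1')['image'];b=snap('top','t1')['image']
z=lambda i,y,x:cv2.resize(i[y:y+100,x:x+100],None,fx=4,fy=4,interpolation=cv2.INTER_CUBIC)
cv2.imwrite('pics/m1.png',np.hstack([z(a,170,240),z(b,150,290)]))
print(bot.observe()['ee_pos'])
E
```

```text
[ 0.42518213 -0.05906179  0.14092984]
```

View pics/m1.png

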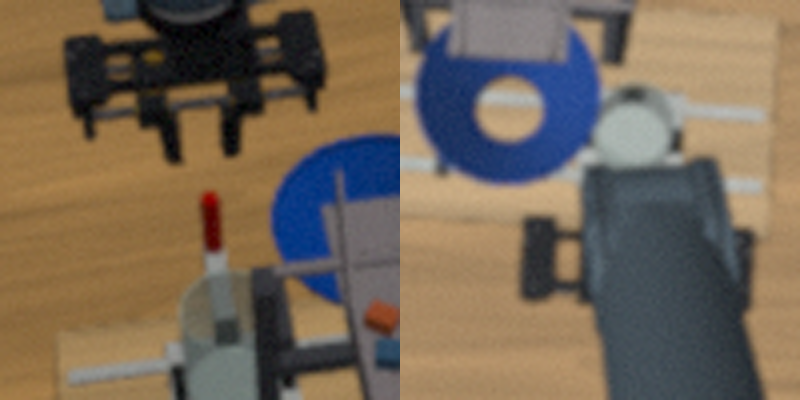

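```bash
python3 - <<'E'
from h import *
c=load('s1'); p=[.4252,-.0591,.1409]; print(proj(c,p),proj(c,[.4252,-.0591,.087]),proj(c,[.425,-.057,.087]), proj(c,[.425,-.057,.03]))
E
```

```text
(np.float64(290.2620877556755), np.float64(207.51928345423613)) (np.float64(291.2077863729685), np.float64(218.81160059140387)) (np.float64(291.839549124478), np.float64(218.6562012654733)) (np.float64(292.75352525295875), np.float64(229.82592701878852))
```

Request:
apply_moves:
  plan: "0 -0.05 0.3 0 0 0 -0.3; 0 -0.05 0.6 0 0 0 -0.3; 0 -0.05 0.92 0 0 0 -0.3; 0 -0.05 0.92 0 0 0 -0.3"

```text
t: 2.95
ee_pos: [0.4238, -0.0531, 0.0475]
tcp_rot: [180.0, 0.2, -3.1]
wrist_force: [-0.5, 1.0, 0.9]
finger_gap: 0.351
```

```bash
python3 - <<'E'
from h import *
a=snap('scene','s2')['image']
z=lambda i,y,x:cv2.resize(i[y:y+100,x:x+100],None,fx=5,fy=5,interpolation=cv2.INTER_CUBIC)
cv2.imwrite('pics/m2.png',z(a,170,240))
o=bot.observe();print(o['ee_pos'],o['wrist_force'])
E
```

```text
[ 0.42475168 -0.05295075  0.04852834] [ 0.06505155  0.56602247 -0.36413263]
```

View pics/m2.png

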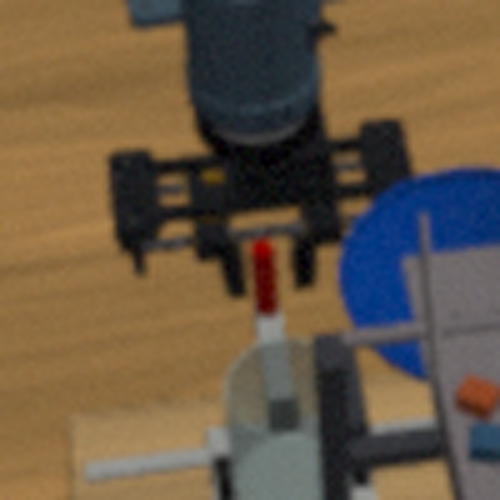

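Request:
apply_moves:
  plan: "0 0 0 0 0 0 -0.55; 0 -0.1 0 0 0 0 -0.55; 0 -0.2 0 0 0 0 -0.55; 0 -0.3 0 0 0 0 -0.55; 0 -0.4 0 0 0 0 -0.55; 0 -0.5 0 0 0 0 -0.55; 0 -0.6 0 0 0 0 -0.55; 0 -0.7 0 0 0 0 -0.55; 0 -0.75 0 0 0 0 -0.55"

```text
t: 4.12
ee_pos: [0.4288, 0.0238, 0.0483]
tcp_rot: [-180.0, 0.0, -2.9]
wrist_force: [1.4, -3.0, -0.4]
finger_gap: 0.227
```

```bash
python3 - <<'E'
from h import *
a=snap('scene','s3')['image'];b=snap('top','t3')['image']
z=lambda i,y,x:cv2.resize(i[y:y+100,x:x+100],None,fx=4,fy=4,interpolation=cv2.INTER_CUBIC)
cv2.imwrite('pics/m3.png',np.hstack([z(a,180,260),z(b,150,280)]))
o=bot.observe();print(o['ee_pos'],o['wrist_force'])
E
```

```text
[0.42824158 0.02393765 0.04822088] [ 0.46109031 -0.19010002  1.09887057]
```

View pics/m3.png

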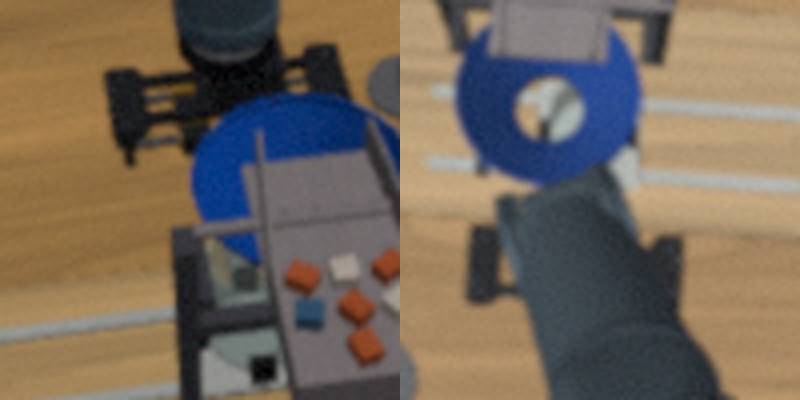

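Request:
apply_moves:
  plan: "0 -0.05 0 0 0 0 -0.55; 0 -0.1 0 0 0 0 -0.55; 0 -0.15 0 0 0 0 -0.55; 0 -0.2 0 0 0 0 -0.55"

```text
t: 4.72
ee_pos: [0.4293, 0.0431, 0.0482]
tcp_rot: [180.0, 0.1, -3.0]
wrist_force: [-0.2, -3.0, -2.1]
finger_gap: 0.221
```

Request:
apply_moves:
  plan: "0 -0.025 0 0 0 0 -0.55; 0 -0.05 0 0 0 0 -0.55"

```text
t: 4.97
ee_pos: [0.4296, 0.048, 0.0483]
tcp_rot: [180.0, 0.1, -3.0]
wrist_force: [-1.4, -2.6, -1.1]
finger_gap: 0.224
```

Request:
apply_moves:
  plan: "0 -0.02 0 0 0 0 -0.55; 0 -0.04 0 0 0 0 -0.55"

```text
t: 5.22
ee_pos: [0.4301, 0.0519, 0.0483]
tcp_rot: [180.0, 0.0, -3.0]
wrist_force: [-1.6, -2.5, -1.6]
finger_gap: 0.226
```

Request:
apply_moves:
  plan: "0 -0.015 0 0 0 0 -0.55; 0 -0.03 0 0 0 0 -0.55"

```text
t: 5.48
ee_pos: [0.4305, 0.0549, 0.0484]
tcp_rot: [180.0, 0.0, -3.0]
wrist_force: [-1.8, -3.0, -1.2]
finger_gap: 0.225
```

Request:
apply_moves:
  plan: "0 -0.015 0 0 0 0 -0.55; 0 -0.03 0 0 0 0 -0.55"

```text
t: 5.72
ee_pos: [0.4306, 0.058, 0.0484]
tcp_rot: [180.0, 0.0, -3.0]
wrist_force: [-1.3, -3.0, -1.2]
finger_gap: 0.224
```

Request:
apply_moves:
  plan: "0 -0.015 0 0 0 0 -0.55; 0 -0.03 0 0 0 0 -0.55"

```text
t: 5.98
ee_pos: [0.4306, 0.0585, 0.0483]
tcp_rot: [179.8, 0.1, -3.1]
wrist_force: [-0.9, -12.6, 1.1]
finger_gap: 0.224
```

Request:
apply_moves:
  plan: "0 -0.01 0 0 0 0 -0.55; 0 -0.02 0 0 0 0 -0.55"

```text
t: 6.22
ee_pos: [0.4306, 0.0586, 0.0483]
tcp_rot: [179.7, 0.1, -3.2]
wrist_force: [-0.5, -17.6, 0.8]
finger_gap: 0.223
```

Request:
apply_moves:
  plan: "0 0.03 0 0 0 0 -0.55; 0 0.06 0 0 0 0 -0.55; 0 0.06 0 0 0 0 -0.5; 0 0.06 -0.5 0 0 0 -0.5; 0 0.06 -1 0 0 0 -0.5; 0 0.06 -1 0 0 0 -0.5"

```text
t: 6.98
ee_pos: [0.4338, 0.0582, 0.1518]
tcp_rot: [-179.9, -0.5, -2.9]
wrist_force: [0.2, -0.3, -0.7]
finger_gap: 0.251
```

```bash
python3 - <<'E'
from h import *
a=snap('scene','s4')['image'];b=snap('top','t4')['image']
z=lambda i,y,x:cv2.resize(i[y:y+100,x:x+100],None,fx=4,fy=4,interpolation=cv2.INTER_CUBIC)
cv2.imwrite('pics/m4.png',np.hstack([z(a,180,260),z(b,150,280)]))
o=bot.observe();print(o['ee_pos'],o['wrist_force'])
E
```

```text
[0.4311622  0.05745635 0.14879852] [-0.59927808  1.35026863 -0.75874925]
```

View pics/m4.png

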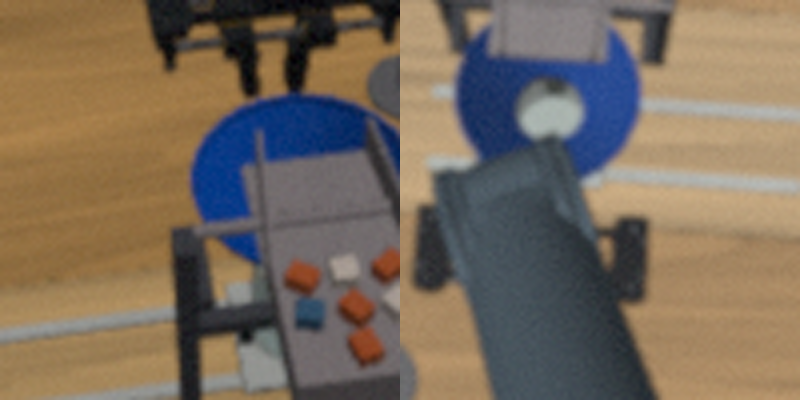

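```bash
python3 - <<'E'
from h import *
plan([.431,.0568,.1487],[180,0,-2.99],[([.45,.08,.24],[180,0,-3]),([.579,.194,.335],[180,0,-3]),([.579,.194,.300],[180,0,-3])])
E
```

```text
[ 0.178 -0.242 -0.913] [-0. -0.  0.] rows>= 2 -> [0.45 0.08 0.24] [180.     0.    -2.99]
[ 1.    -0.981 -0.773] [-0. -0.  0.] rows>= 3 -> [0.555  0.1728 0.3173] [180.     0.    -2.99]
[ 0.228 -0.224 -0.177] [-0. -0.  0.] rows>= 1 -> [0.579 0.194 0.335] [180.     0.    -2.99]
[ 0.   -0.    0.35] [-0. -0.  0.] rows>= 1 -> [0.579 0.194 0.3  ] [180.     0.    -2.99]
```

Request:
apply_moves:
  plan: "0.178 -0.242 -0.913 0 0 0 -1; 0.178 -0.242 -0.913 0 0 0 -1"

```text
t: 7.32
ee_pos: [0.4502, 0.0812, 0.2407]
tcp_rot: [-180.0, -0.0, -2.9]
wrist_force: [0.4, 1.0, -0.8]
finger_gap: 0.045
```

Request:
apply_moves:
  plan: "1 -0.981 -0.773 0 0 0 -1; 1 -0.981 -0.773 0 0 0 -1; 1 -0.981 -0.773 0 0 0 -1"

```text
t: 7.7
ee_pos: [0.556, 0.1755, 0.3167]
tcp_rot: [-179.9, 0.0, -2.9]
wrist_force: [0.5, -0.6, 0.3]
finger_gap: 0.003
```

Request:
apply_moves:
  plan: "0.228 -0.224 -0.177 0 0 0 -1; 0.228 -0.224 -0.177 0 0 0 -1"

```text
t: 7.95
ee_pos: [0.5794, 0.1964, 0.3335]
tcp_rot: [-179.9, 0.0, -2.8]
wrist_force: [-1.0, -0.7, -0.5]
finger_gap: 0.004
```

```bash
python3 - <<'E'
from h import *
a=snap('scene','s5')['image'];b=snap('top','t5')['image']
z=lambda i,y,x:cv2.resize(i[y:y+120,x:x+100],None,fx=4,fy=4,interpolation=cv2.INTER_CUBIC)
cv2.imwrite('pics/m5.png',np.hstack([z(a,140,340),z(b,120,240)]))
o=bot.observe();print(o['ee_pos'],o['wrist_force'])
c=load('s5');print(proj(c,o['ee_pos']),proj(c,[.579,.190,.287]))
E
```

```text
[0.57773075 0.19383952 0.33264605] [-0.41780449 -0.10646832 -0.09715908]
(np.float64(393.22351375643126), np.float64(183.78064274373995)) (np.float64(389.5497679786358), np.float64(196.72036735862775))
```

View pics/m5.png

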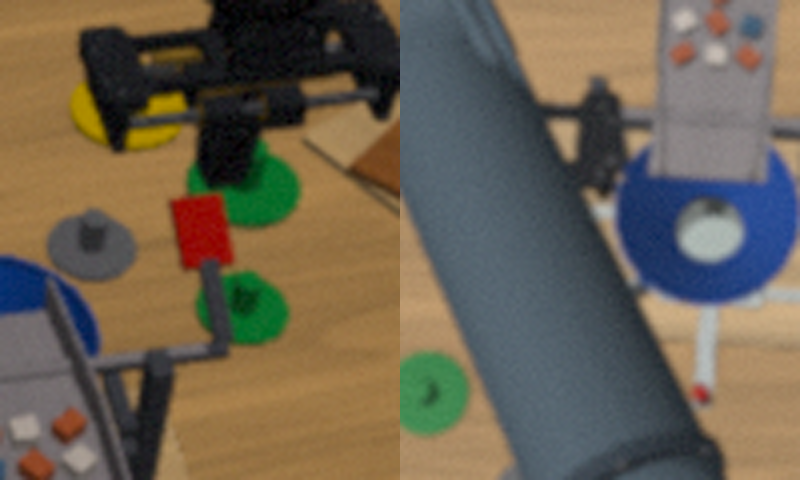

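```bash
python3 - <<'E'
from h import *
for t in('s5','t5'):
    P=cloud(load(t)); 
    q=P[(P[...,2]>.325)&(P[...,2]<.37)&(abs(P[...,0]-.58)<.05)&(abs(P[...,1]-.19)<.06)]
    print(t,len(q),np.percentile(q,[2,50,98],axis=0).round(3) if len(q) else '')
    q=P[(P[...,2]>.26)&(P[...,2]<.315)&(abs(P[...,0]-.58)<.04)&(abs(P[...,1]-.19)<.04)]
    print(len(q),np.percentile(q,[2,50,98],axis=0).round(3))
E
```

```text
s5 143 [[0.571 0.18  0.334]
 [0.59  0.194 0.353]
 [0.593 0.21  0.369]]
281 [[0.562 0.175 0.266]
 [0.586 0.191 0.284]
 [0.617 0.209 0.298]]
t5 0 Traceback (most recent call last):
  File "<stdin>", line 7, in <module>
    return _quantile_unchecked(
        a, q, axis, out, overwrite_input, method, keepdims, weights)
    return _ureduce(a,
                    func=_quantile_ureduce_func,
    ...<5 lines>...
                    overwrite_input=overwrite_input,
                    method=method)
    r = func(a, **kwargs)
    result = _quantile(arr,
                       quantiles=q,
    ...<2 lines>...
                       out=out,
                       weights=wgt)
    slices_having_nans = np.isnan(arr[-1, ...])
                                  ~~~^^^^^^^^^
IndexError: index -1 is out of bounds for axis 0 with size 0
```

Request:
apply_moves:
  plan: "0 0 0.3 0 0 0 -1; 0 0 0.38 0 0 0 -1; 0 0 0.44 0 0 0 -1; 0 0 0.5 0 0 0 -1"

```text
t: 8.55
ee_pos: [0.5791, 0.194, 0.2859]
tcp_rot: [-180.0, -0.1, -3.0]
wrist_force: [-1.2, -0.7, 5.8]
finger_gap: 0.008
```

Request:
apply_moves:
  plan: "0 0 0.07 0 0 0 -1; 0 0 0.14 0 0 0 -1; 0 0 0.21 0 0 0 -1; 0 0 0.28 0 0 0 -1; 0 0 0.34 0 0 0 -1"

```text
t: 9.18
ee_pos: [0.5782, 0.1945, 0.2512]
tcp_rot: [-180.0, 0.0, -3.0]
wrist_force: [-3.7, 1.3, 4.3]
finger_gap: 0.007
```

Request:
apply_moves:
  plan: "0 0 0.05 0 0 0 -1; 0 0 0.1 0 0 0 -1; 0 0 0.15 0 0 0 -1"

```text
t: 9.55
ee_pos: [0.5796, 0.1943, 0.2359]
tcp_rot: [-179.9, -0.1, -3.0]
wrist_force: [1.3, 0.7, 4.3]
finger_gap: 0.006
```

```bash
python3 - <<'E'
from h import *
a=snap('scene','s6')['image'];b=snap('top','t6')['image']
z=lambda i,y,x:cv2.resize(i[y:y+120,x:x+100],None,fx=4,fy=4,interpolation=cv2.INTER_CUBIC)
cv2.imwrite('pics/m6.png',np.hstack([z(a,170,310),z(b,110,260)]))
o=bot.observe();print(o['ee_pos'],o['wrist_force'])
E
```

```text
[0.57919785 0.19396812 0.23535365] [-0.45989353  1.73284505  3.18528086]
```

View pics/m6.png

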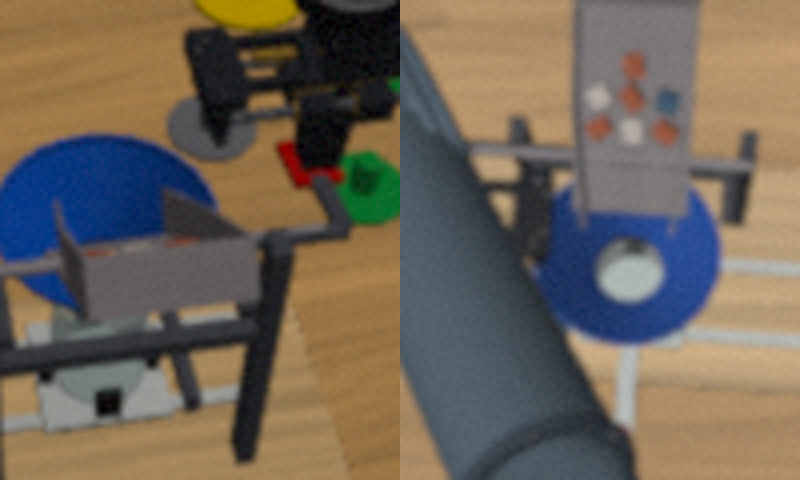

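Request:
apply_moves:
  plan: "0 0 0.03 0 0 0 -1; 0 0 0.06 0 0 0 -1; 0 0 0.09 0 0 0 -1; 0 0 0.12 0 0 0 -1"

```text
t: 10.15
ee_pos: [0.5783, 0.1938, 0.2233]
tcp_rot: [180.0, 0.0, -3.0]
wrist_force: [0.6, -0.5, 3.5]
finger_gap: 0.008
```

Request:
apply_moves:
  plan: "0 0 0.02 0 0 0 -1; 0 0 0.04 0 0 0 -1"

```text
t: 10.4
ee_pos: [0.5783, 0.194, 0.2194]
tcp_rot: [180.0, 0.0, -3.0]
wrist_force: [0.8, 0.2, 2.6]
finger_gap: 0.004
```

Request:
apply_moves:
  plan: "0 0 0.015 0 0 0 -1; 0 0 0.03 0 0 0 -1"

```text
t: 10.65
ee_pos: [0.5787, 0.1941, 0.2172]
tcp_rot: [180.0, -0.0, -3.0]
wrist_force: [-3.5, -1.5, 12.2]
finger_gap: 0.006
```

```bash
python3 - <<'E'
from h import *
a=snap('scene','s7')['image'];b=snap('top','t7')['image']
z=lambda i,y,x:cv2.resize(i[y:y+120,x:x+100],None,fx=4,fy=4,interpolation=cv2.INTER_CUBIC)
cv2.imwrite('pics/m7.png',np.hstack([z(a,170,310),z(b,110,260)]))
o=bot.observe();print(o['ee_pos'],o['wrist_force'])
E
```

```text
[0.57861587 0.1940633  0.21742076] [-0.71536415 -0.42033213  8.02907726]
```

View pics/m7.png

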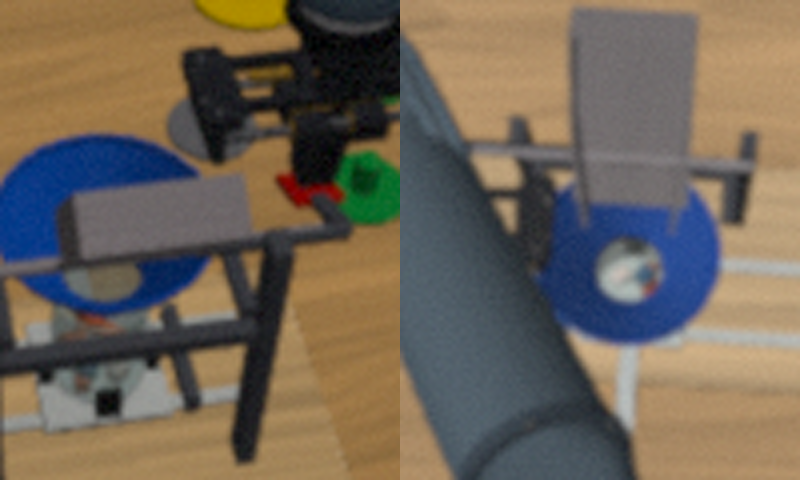

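Request:
apply_moves:
  plan: "0 0 0 0 0 0 -1; 0 0 0 0 0 0 -1; 0 0 0 0 0 0 -1; 0 0 0 0 0 0 -1"

```text
t: 11.25
ee_pos: [0.5786, 0.1941, 0.2174]
tcp_rot: [180.0, -0.0, -3.0]
wrist_force: [-2.2, -0.6, 8.0]
finger_gap: 0.005
```

```bash
python3 - <<'E'
from h import *
a=snap('scene','s8')['image'];b=snap('top','t8')['image']
z=lambda i,y,x:cv2.resize(i[y:y+60,x:x+60],None,fx=6.6,fy=6.6,interpolation=cv2.INTER_CUBIC)
cv2.imwrite('pics/m8.png',np.hstack([z(a,220,310),z(b,145,287)]))
E
```

```text
(no output)
```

View pics/m8.png

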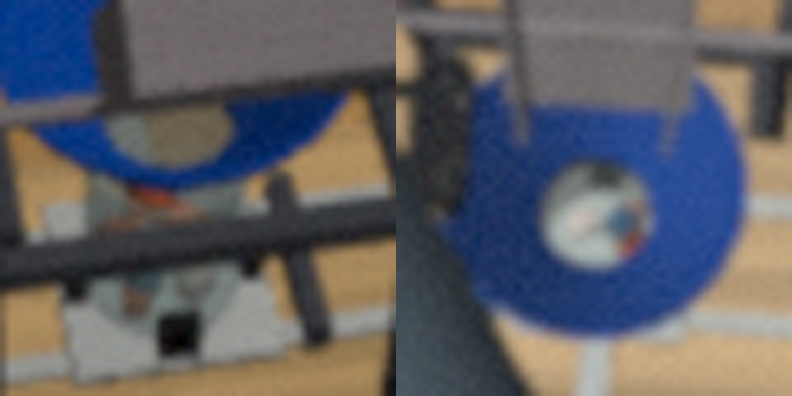

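Request:
apply_moves:
  plan: "0 0 -0.1 0 0 0 -1; 0 0 -0.2 0 0 0 -1; 0 0 -0.3 0 0 0 -1; 0 0 -0.4 0 0 0 -1; 0 0 -0.5 0 0 0 -1; 0 0 -0.6 0 0 0 -1; 0 0 -0.68 0 0 0 -1; 0 0 -0.75 0 0 0 -1; 0 0 -0.82 0 0 0 -1; 0 0 -1 0 0 0 -1"

```text
t: 12.6
ee_pos: [0.5771, 0.1939, 0.316]
tcp_rot: [179.9, 0.2, -3.0]
wrist_force: [-0.4, 0.7, -0.0]
finger_gap: 0.005
```

Request:
apply_moves:
  plan: "-1 0.3 -0.5 0 0 0 -1; -1 0.3 -0.5 0 0 0 -1"

```text
t: 12.85
ee_pos: [0.4754, 0.1692, 0.3677]
tcp_rot: [180.0, 0.1, -3.0]
wrist_force: [1.4, -0.3, 0.2]
finger_gap: 0.004
```

```bash
python3 - <<'E'
from h import *
a=snap('scene','s9')['image'];b=snap('top','t9')['image']
z=lambda i,y,x:cv2.resize(i[y:y+120,x:x+100],None,fx=4,fy=4,interpolation=cv2.INTER_CUBIC)
cv2.imwrite('pics/m9.png',np.hstack([z(a,180,280),z(b,100,260)]))
o=bot.observe();print(o['ee_pos'],o['wrist_force'])
c=load('s9')
for p in [(-.034,0,.03),(.034,0,.03),(0,0,.124),(-.034,0,.124),(0,0,.04)]:
    w=Ro.from_euler('z',-3,degrees=True).apply(p)+[.57,.049,0]; print(p,np.round(proj(c,w),1))
E
```

```text
[0.47442707 0.16938766 0.37019376] [ 0.42479957 -0.33370289  0.33575039]
(-0.034, 0, 0.03) [332.3 250.5]
(0.034, 0, 0.03) [336.6 268.4]
(0, 0, 0.124) [335.3 240.9]
(-0.034, 0, 0.124) [333.1 232. ]
(0, 0, 0.04) [334.5 257.4]
```

View pics/m9.png

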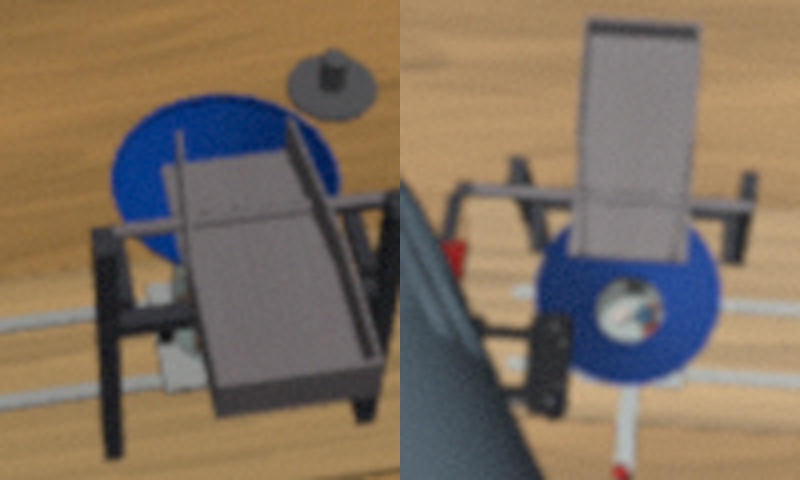

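```bash
python3 - <<'E'
from h import *
b=load('t9');P=cloud(b)
print((P[168:188:2,306:330:2,2]*1000).round().astype(int))
z=lambda i,y,x:cv2.resize(i[y:y+36,x:x+40],None,fx=12,fy=12,interpolation=cv2.INTER_CUBIC)
a=load('s8')['image']
i=np.hstack([z(b['image'],160,298),z(a,236,314)]);i=cv2.convertScaleAbs(i,alpha=1.3)
cv2.imwrite('pics/m10.png',cv2.resize(i,(780,351)))
E
```

```text
[[ 165  160  159  153  157  153  150  153  155  154  160  165]
 [ 165  155  151  150  115  106  106  139  147  153  158  165]
 [ 160  150  141   93   82   71   73   73   96  152  160  168]
 [ 158  149   90   62   45   43   30   43   58  135  154  163]
 [ 159  148   56   30   30   21   28   59   46   47  150  161]
 [ 155  149   31   44   47   44   26   54   49   29  154  163]
 [ 158  155   31   26   46   28   49   57   49   32  158  170]
 [ 160  157  148   23   31   29   30   63   69  154  160  161]
 [ 172  160  153  149   38   26   28   58  156  161  168  172]
 [ 178  166  162  159  157  153  153 1474  163  168  170  177]]
```

View pics/m10.png

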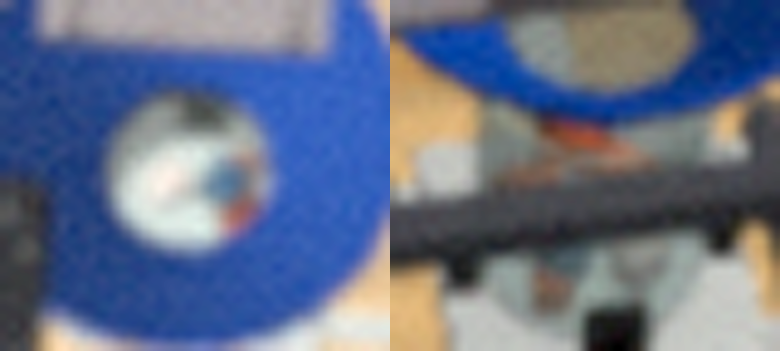

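```bash
python3 - <<'E'
from h import *
plan([.4775,.1692,.367],[180,0,-2.99],[([.4305,.0568,.29],[180,0,-3]),([.4305,.0568,.13],[180,0,-3]),([.4305,.0568,.048],[180,0,-3])])
E
```

```text
[-0.358  1.     0.671] [-0. -0.  0.] rows>= 3 -> [0.4365 0.0712 0.2999] [180.     0.    -2.99]
[-0.053  0.147  0.099] [-0. -0.  0.] rows>= 1 -> [0.4305 0.0568 0.29  ] [180.     0.    -2.99]
[ 0. -0.  1.] [-0. -0.  0.] rows>= 2 -> [0.4305 0.0568 0.19  ] [180.     0.    -2.99]
[ 0.  -0.   0.6] [-0. -0.  0.] rows>= 1 -> [0.4305 0.0568 0.13  ] [180.     0.    -2.99]
[ 0.   -0.    0.82] [-0. -0.  0.] rows>= 2 -> [0.4305 0.0568 0.048 ] [180.     0.    -2.99]
```

Request:
apply_moves:
  plan: "-0.358 1 0.671 0 0 0 -0.3; -0.358 1 0.671 0 0 0 -0.3; -0.358 1 0.671 0 0 0 -0.3"

```text
t: 13.32
ee_pos: [0.4332, 0.0674, 0.2973]
tcp_rot: [179.8, 0.4, -3.3]
wrist_force: [-0.7, 0.7, 0.8]
finger_gap: 0.317
```

Request:
apply_moves:
  plan: "-0.053 0.147 0.1 0 0 0 -0.3; -0.053 0.147 0.6 0 0 0 -0.3; -0.053 0.147 1 0 0 0 -0.3; -0.053 0.147 1 0 0 0 -0.3"

```text
t: 13.82
ee_pos: [0.4288, 0.0571, 0.1979]
tcp_rot: [180.0, 0.3, -2.9]
wrist_force: [0.1, 0.4, 0.7]
finger_gap: 0.351
```

Request:
apply_moves:
  plan: "0 0 0.4 0 0 0 -0.3; 0 0 0.7 0 0 0 -0.3; 0 0 0.7 0 0 0 -0.3"

```text
t: 14.2
ee_pos: [0.4303, 0.0572, 0.1298]
tcp_rot: [180.0, 0.1, -2.9]
wrist_force: [-1.3, -0.4, 0.3]
finger_gap: 0.351
```

```bash
python3 - <<'E'
from h import *
a=snap('scene','s11')['image']
z=lambda i,y,x:cv2.resize(i[y:y+100,x:x+100],None,fx=5,fy=5,interpolation=cv2.INTER_CUBIC)
cv2.imwrite('pics/m11.png',z(a,170,270))
o=bot.observe();print(o['ee_pos'],o['wrist_force'],o['finger_gap'])
E
```

```text
[0.43114223 0.05735312 0.13076474] [-0.49368972 -0.61955009 -0.25479598] 0.34854978748434573
```

View pics/m11.png

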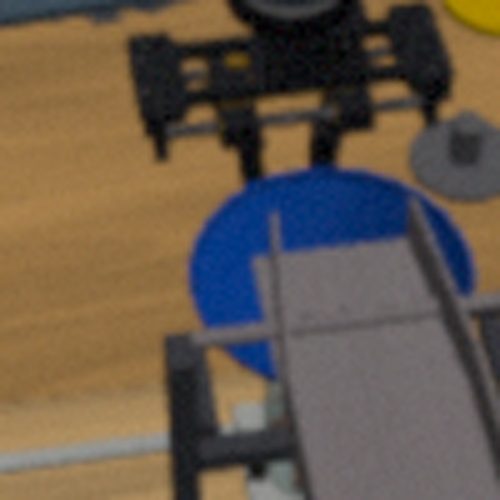

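Request:
apply_moves:
  plan: "0 0 0.3 0 0 0 -0.3; 0 0 0.6 0 0 0 -0.3; 0 0 0.82 0 0 0 -0.3; 0 0 0.82 0 0 0 -0.55"

```text
t: 14.75
ee_pos: [0.4311, 0.0572, 0.0484]
tcp_rot: [-180.0, -0.0, -3.0]
wrist_force: [-0.4, -0.4, -0.8]
finger_gap: 0.26
```

Request:
apply_moves:
  plan: "0 0.05 0 0 0 0 -0.55; 0 0.12 0 0 0 0 -0.55; 0 0.22 0 0 0 0 -0.55; 0 0.33 0 0 0 0 -0.55; 0 0.45 0 0 0 0 -0.55; 0 0.57 0 0 0 0 -0.55; 0 0.69 0 0 0 0 -0.55; 0 0.8 0 0 0 0 -0.55; 0 0.9 0 0 0 0 -0.55; 0 1 0 0 0 0 -0.55"

```text
t: 16.0
ee_pos: [0.4246, -0.0435, 0.0475]
tcp_rot: [180.0, 0.0, -3.0]
wrist_force: [0.6, 2.1, 2.3]
finger_gap: 0.224
```

Request:
apply_moves:
  plan: "0 0.1 0 0 0 0 -0.55; 0 0.2 0 0 0 0 -0.55; 0 0.3 0 0 0 0 -0.55; 0 0.4 0 0 0 0 -0.55; 0 0.5 0 0 0 0 -0.55; 0 0.56 0 0 0 0 -0.55"

```text
t: 16.75
ee_pos: [0.4213, -0.0997, 0.0474]
tcp_rot: [180.0, 0.1, -3.0]
wrist_force: [-2.4, 3.1, -0.1]
finger_gap: 0.229
```

Request:
apply_moves:
  plan: "0 0.03 0 0 0 0 -0.55; 0 0.06 0 0 0 0 -0.55; 0 0.09 0 0 0 0 -0.55"

```text
t: 17.12
ee_pos: [0.4213, -0.1077, 0.0475]
tcp_rot: [-180.0, 0.0, -2.9]
wrist_force: [-1.7, 2.3, -1.0]
finger_gap: 0.226
```

Request:
apply_moves:
  plan: "0 0.02 0 0 0 0 -0.55; 0 0.04 0 0 0 0 -0.55; 0 0.06 0 0 0 0 -0.55"

```text
t: 17.5
ee_pos: [0.4212, -0.1139, 0.0476]
tcp_rot: [-180.0, 0.0, -3.0]
wrist_force: [-2.3, 3.0, -1.1]
finger_gap: 0.227
```

Request:
apply_moves:
  plan: "0 0.015 0 0 0 0 -0.55; 0 0.03 0 0 0 0 -0.55"

```text
t: 17.75
ee_pos: [0.4211, -0.1158, 0.0476]
tcp_rot: [-179.9, 0.0, -2.9]
wrist_force: [-1.4, 9.2, -0.5]
finger_gap: 0.228
```

Request:
apply_moves:
  plan: "0 0.01 0 0 0 0 -0.55; 0 0.02 0 0 0 0 -0.55"

```text
t: 18.0
ee_pos: [0.4211, -0.116, 0.0475]
tcp_rot: [-179.8, 0.0, -2.8]
wrist_force: [-2.7, 13.3, 0.7]
finger_gap: 0.222
```

Request:
apply_moves:
  plan: "0 -0.03 0 0 0 0 -0.55; 0 -0.04 0 0 0 0 -0.5; 0 -0.04 -0.5 0 0 0 -0.4; 0 -0.04 -1 0 0 0 -0.4; 0 -0.04 -1 0 0 0 -0.4"

```text
t: 18.62
ee_pos: [0.4243, -0.1164, 0.1511]
tcp_rot: [179.9, -0.5, -3.1]
wrist_force: [1.0, 0.0, -1.4]
finger_gap: 0.3
```

```bash
python3 - <<'E'
from h import *
plan([.4215,-.115,.148],[180,0,-2.99],[([.40,.0,.24],[180,0,-3]),([.40,.2,.24],[180,0,-3])])
E
```

```text
[-0.242 -1.    -0.809] [-0. -0.  0.] rows>= 3 -> [ 0.4025 -0.0139  0.2289] [180.     0.    -2.99]
[-0.033 -0.137 -0.111] [-0. -0.  0.] rows>= 1 -> [ 0.4  -0.    0.24] [180.     0.    -2.99]
[-0.052 -1.    -0.   ] [-0. -0.  0.] rows>= 2 -> [0.4    0.1001 0.24  ] [180.     0.    -2.99]
[-0.052 -0.997 -0.   ] [-0. -0.  0.] rows>= 2 -> [0.4  0.2  0.24] [180.     0.    -2.99]
```

Request:
apply_moves:
  plan: "-0.15 -0.5 -0.809 0 0 0 0.2; -0.242 -1 -0.809 0 0 0 0.2; -0.242 -1 -0.809 0 0 0 0.2"

```text
t: 19.0
ee_pos: [0.4028, -0.0113, 0.2296]
tcp_rot: [-180.0, -0.2, -2.7]
wrist_force: [0.5, -0.6, 0.3]
finger_gap: 0.596
```

Request:
apply_moves:
  plan: "0 -1 0 0 0 0 0.2; 0 -1 0 0 0 0 0.2"

```text
t: 19.25
ee_pos: [0.4076, 0.0874, 0.2279]
tcp_rot: [-180.0, 0.0, -3.0]
wrist_force: [-0.3, -0.7, 0.4]
finger_gap: 0.598
```

```bash
python3 - <<'E'
from h import *
A=snap('scene','s12');B=snap('top','t12');a=A['image'];b=B['image']
z=lambda i,y,x:cv2.resize(i[y:y+60,x:x+60],None,fx=6.6,fy=6.6,interpolation=cv2.INTER_CUBIC)
cv2.imwrite('pics/m12.png',np.hstack([z(a,220,260),z(b,155,330)]))
cv2.imwrite('pics/m12b.png',np.hstack([z(a,180,360),z(b,180,220)]))
o=bot.observe();print(o['ee_pos'],o['wrist_force'],o['finger_gap'])
E
```

```text
[0.40760075 0.08914145 0.22788652] [-0.18848731  0.5012646   0.53939609] 0.5973595972738011
```

View pics/m12.png

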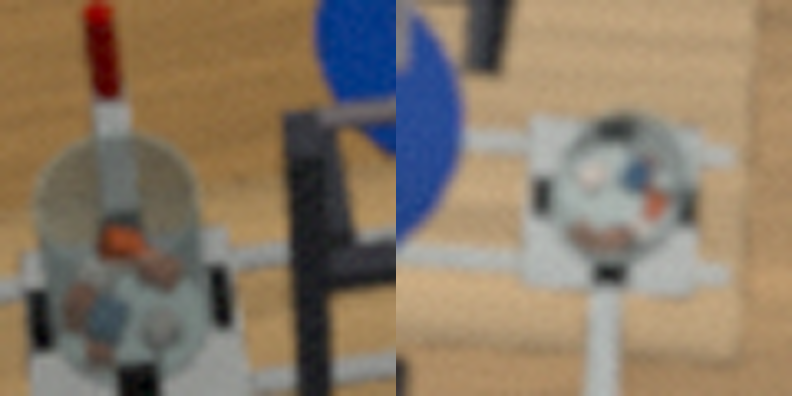

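View pics/m12b.png

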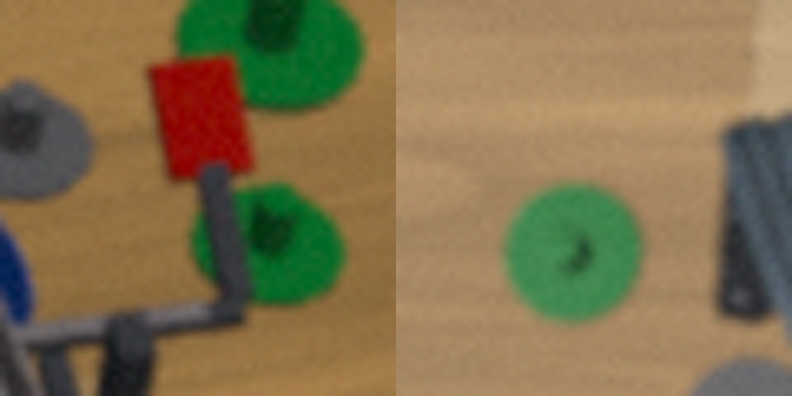

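```bash
python3 - <<'E'
from h import *
from scipy.optimize import least_squares
def fit(pts,r0):
    r=least_squares(lambda x:np.hypot(*(pts-x[:2]).T)-x[2],[*pts.mean(0),r0],loss='soft_l1',f_scale=.002).x; return r
for t in('s12','t12'):
    c=load(t);P=cloud(c);b=(abs(P[...,0]-.56)<.06)&(abs(P[...,1]+.12)<.06)
    q=P[b&(P[...,2]>.112)&(P[...,2]<.14)]; print(t,len(q), fit(q[:,:2],.037) if len(q)>5 else '')
    # lid
    hsv=cv2.cvtColor(cv2.resize(c['image'],None,fx=4,fy=4,interpolation=cv2.INTER_CUBIC),cv2.COLOR_BGR2HSV)
    m=cv2.inRange(hsv,(45,70,25),(90,255,255))
    for ct in cv2.findContours(m,cv2.RETR_EXTERNAL,cv2.CHAIN_APPROX_NONE)[0]:
        if cv2.contourArea(ct)<1500: continue
        pts=np.array([onz(c,(u+.5)/4-.5,(v+.5)/4-.5,.015)[:2] for u,v in ct[:,0]])
        if abs(pts[:,0].mean()-.44)<.05:
            print(t,'lid',fit(pts,.041),(pts.min(0)+pts.max(0))/2,np.ptp(pts,axis=0))
    kn=P[(abs(P[...,0]-.438)<.03)&(abs(P[...,1]-.318)<.03)&(P[...,2]>.042)&(P[...,2]<.06)]; print('knob',len(kn),np.median(kn,0) if len(kn) else '')
a=load('s12');b=load('t12')
z=lambda i,y,x:cv2.resize(i[y:y+40,x:x+40],None,fx=10,fy=10,interpolation=cv2.INTER_CUBIC)
print(proj(a,[.56,-.1215,.124]),proj(b,[.56,-.1215,.124]))
def ov(c,y,x):
    i=z(c['image'],y,x)
    return i
cv2.imwrite('pics/m13.png',np.hstack([ov(a,240,260),ov(b,160,344)]))
E
```

```text
s12 178 [ 0.56466744 -0.12194976  0.03526797]
s12 lid [0.43838043 0.32514991 0.03634514] [0.43750968 0.32776017] [0.08145599 0.0619115 ]
knob 41 [0.44176165 0.31900534 0.05011242]
t12 72 [ 0.56078479 -0.12275069  0.03533253]
t12 lid [0.43759163 0.3175133  0.03875453] [0.43735161 0.31720693] [0.07691313 0.07805165]
knob 35 [0.43674367 0.31810695 0.05151994]
(np.float64(277.27425577417125), np.float64(248.58396173242716)) (np.float64(363.715180834204), np.float64(181.6156437431924))
```

View pics/m13.png

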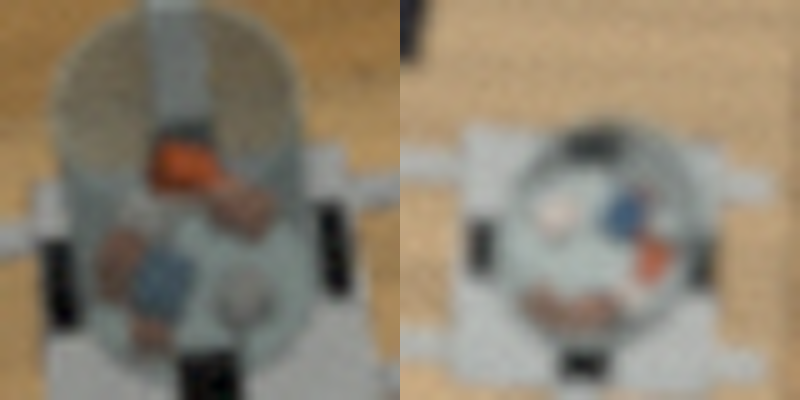

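```bash
python3 - <<'E'
from h import *
print(bot.observe()['q'])
for y in(87,-93):
    print(y);plan([.4077,.0860,.2289],[180,0,-2.99],[([.40,.22,.2289],[180,0,(y-3)/2]),([.4385,.318,.12],[180,0,y]),([.4385,.318,.022],[180,0,y])])
E
```

```text
[   3.25353474   10.25585722  -23.8503217   120.84628482    5.30051793
   49.85855128 -116.36997145]
87
[-0.11 -1.   -0.  ] [ 0.      0.     -0.0937] rows>= 4 -> [0.4019 0.1864 0.2289] [180.     0.    30.74]
[ 0.155 -0.298 -0.   ] [-0.      0.     -0.0313] rows>= 2 -> [0.4    0.22   0.2289] [180.     0.    42.01]
[ 0.865 -0.432  1.   ] [-0.      0.     -0.1148] rows>= 4 -> [0.4354 0.31   0.1289] [180.     0.    83.34]
[0.083 0.022 0.089] [-0.      0.     -0.0102] rows>= 1 -> [0.4385 0.318  0.12  ] [180.     0.    87.01]
[ 0.   -0.    0.98] [-0.  0.  0.] rows>= 2 -> [0.4385 0.318  0.022 ] [180.     0.    87.01]
-93
[-0.11 -1.   -0.  ] [-0.     -0.      0.0937] rows>= 4 -> [0.4019 0.1864 0.2289] [180.     0.   -36.72]
[-0.216 -0.257 -0.   ] [-0.     -0.      0.0313] rows>= 2 -> [0.4    0.22   0.2289] [180.     0.   -47.99]
[-0.432 -0.865  1.   ] [-0.     -0.      0.1148] rows>= 4 -> [0.4353 0.3099 0.1289] [180.     0.   -89.32]
[-0.08  -0.033  0.089] [-0.     -0.      0.0102] rows>= 1 -> [0.4385 0.318  0.12  ] [180.     0.   -92.99]
[-0.    0.    0.98] [-0. -0.  0.] rows>= 2 -> [0.4385 0.318  0.022 ] [180.     0.   -92.99]
```

Request:
apply_moves:
  plan: "-0.11 -1 0 0 0 -0.0937 0.2; -0.11 -1 0 0 0 -0.0937 0.2; -0.11 -1 0 0 0 -0.0937 0.2; -0.11 -1 0 0 0 -0.0937 0.2"

```text
t: 19.85
ee_pos: [0.4019, 0.1851, 0.2275]
tcp_rot: [180.0, 0.1, 30.7]
wrist_force: [0.3, 0.8, 0.4]
finger_gap: 0.599
```

Request:
apply_moves:
  plan: "0.155 -0.298 0 0 0 -0.0313 0.2; 0.155 -0.298 0 0 0 -0.0313 0.2"

```text
t: 20.1
ee_pos: [0.3999, 0.2206, 0.2281]
tcp_rot: [-180.0, -0.0, 42.0]
wrist_force: [-0.5, -0.1, -0.2]
finger_gap: 0.599
```

Request:
apply_moves:
  plan: "0.865 -0.432 1 0 0 -0.1148 0.2; 0.865 -0.432 1 0 0 -0.1148 0.2; 0.865 -0.432 1 0 0 -0.1148 0.2; 0.865 -0.432 1 0 0 -0.1148 0.2; 0.865 -0.432 1 0 0 -0.1148 0.2"

```text
t: 20.72
ee_pos: [0.4356, 0.3081, 0.1276]
tcp_rot: [-179.9, 0.1, 83.0]
wrist_force: [-0.6, -0.7, -0.0]
finger_gap: 0.604
```

Request:
apply_moves:
  plan: "0.083 0.022 0.089 0 0 -0.0102 0.2; 0.083 0.022 0.089 0 0 -0.0102 0.2; 0.083 0.022 0.089 0 0 -0.0102 0.2"

```text
t: 21.1
ee_pos: [0.4384, 0.3172, 0.1198]
tcp_rot: [180.0, 0.0, 86.8]
wrist_force: [0.5, 1.5, -0.0]
finger_gap: 0.597
```

```bash
python3 - <<'E'
from h import *
A=snap('scene','s14');B=snap('top','t14');a=A['image'];b=B['image']
z=lambda i,y,x:cv2.resize(i[y:y+60,x:x+60],None,fx=6.6,fy=6.6,interpolation=cv2.INTER_CUBIC)
cv2.imwrite('pics/m14.png',np.hstack([z(a,170,365),z(b,180,220)]))
o=bot.observe();print(o['ee_pos'],o['tcp_rot'],o['wrist_force'],o['finger_gap'],o['q'])
E
```

```text
[0.43840399 0.3175705  0.11993134] [1.79966638e+02 1.81693360e-02 8.68803850e+01] [ 0.49625865 -0.30996065  0.59093359] 0.6014618387606216 [-10.98993477  35.56734593 -39.28428199 108.04584469  30.20533062
  47.15771104 -69.34218007]
```

View pics/m14.png

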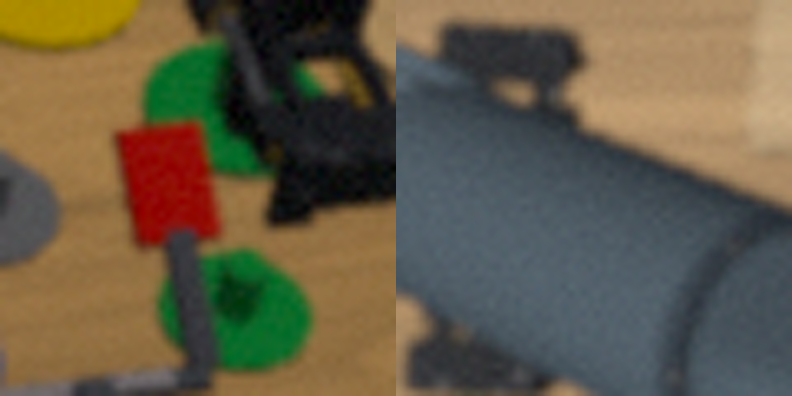

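Request:
apply_moves:
  plan: "0 0 0.4 0 0 0 0.2; 0 0 0.75 0 0 0 0.2; 0 0 0.97 0 0 0 0.2; 0 0 0.97 0 0 0 0.2"
  newtons: 15

```text
t: 21.7
ee_pos: [0.4375, 0.3175, 0.0217]
tcp_rot: [-179.9, 0.1, 87.0]
wrist_force: [-0.0, -0.2, 0.8]
finger_gap: 0.601
```

Request:
apply_moves:
  plan: "0 0 0 0 0 0 -0.6; 0 0 0 0 0 0 -0.6; 0 0 0 0 0 0 -0.6; 0 0 0 0 0 0 -0.6"

```text
t: 22.2
ee_pos: [0.4385, 0.3184, 0.0233]
tcp_rot: [180.0, -0.0, 87.0]
wrist_force: [-2.2, -0.6, 6.8]
finger_gap: 0.267
```

Request:
apply_moves:
  plan: "0 0 0 0 0 0 -1; 0 0 0 0 0 0 -1; 0 0 -0.15 0 0 0 -1; 0 0 -0.3 0 0 0 -1; 0 0 -0.6 0 0 0 -1; 0 0 -1 0 0 0 -1; 0 0 -1 0 0 0 -1"
  newtons: 25

```text
t: 23.08
ee_pos: [0.4398, 0.3196, 0.1261]
tcp_rot: [179.7, -0.2, 87.0]
wrist_force: [0.4, -0.2, -0.5]
finger_gap: 0.264
```

```bash
python3 - <<'E'
from h import *
o=bot.observe();print(o['ee_pos'],o['tcp_rot'],o['wrist_force'],o['finger_gap'])
plan([.4385,.318,.125],[180,0,87],[([.42,.22,.24],[180,0,87]),([.47,-.122,.24],[180,0,87]),([.5625,-.122,.20],[180,0,87])])
E
```

```text
[0.43983702 0.31960845 0.12609317] [179.72802643  -0.22003212  87.00794889] [ 0.40346357 -0.19668722 -0.52029764] 0.2643782625411329
[-0.859 -0.116 -1.   ] [0. 0. 0.] rows>= 3 -> [0.4224 0.2328 0.225 ] [180.   0.  87.]
[-0.129 -0.017 -0.15 ] [0. 0. 0.] rows>= 1 -> [0.42 0.22 0.24] [180.   0.  87.]
[-1.   0.2  0. ] [0. 0. 0.] rows>= 2 -> [0.4348 0.1191 0.24  ] [180.   0.  87.]
[-1.   0.2  0. ] [0. 0. 0.] rows>= 2 -> [0.4495 0.0182 0.24  ] [180.   0.  87.]
[-1.   0.2  0. ] [0. 0. 0.] rows>= 2 -> [ 0.4643 -0.0827  0.24  ] [180.   0.  87.]
[-0.389  0.078  0.   ] [0. 0. 0.] rows>= 1 -> [ 0.47  -0.122  0.24 ] [180.   0.  87.]
[0.048 0.924 0.4  ] [0. 0. 0.] rows>= 2 -> [ 0.5625 -0.122   0.2   ] [180.   0.  87.]
```

```bash
python3 - <<'E'
from h import *
plan([.4385,.318,.125],[180,0,87],[([.42,.235,.225],[180,0,87]),([.42,.135,.26],[180,0,87]),([.425,-.122,.26],[180,0,87]),([.5625,-.122,.20],[180,0,87])])
E
```

```text
[-0.839 -0.141 -1.   ] [0. 0. 0.] rows>= 3 -> [0.42  0.235 0.225] [180.   0.  87.]
[-0.998  0.052 -0.35 ] [0. 0. 0.] rows>= 2 -> [0.42  0.135 0.26 ] [180.   0.  87.]
[-1.     0.072  0.   ] [0. 0. 0.] rows>= 2 -> [0.422  0.0348 0.26  ] [180.   0.  87.]
[-1.     0.072  0.   ] [0. 0. 0.] rows>= 2 -> [ 0.4239 -0.0655  0.26  ] [180.   0.  87.]
[-0.564  0.04   0.   ] [0. 0. 0.] rows>= 1 -> [ 0.425 -0.122  0.26 ] [180.   0.  87.]
[0.052 1.    0.437] [0. 0. 0.] rows>= 2 -> [ 0.5251 -0.122   0.2163] [180.   0.  87.]
[0.02  0.374 0.163] [0. 0. 0.] rows>= 1 -> [ 0.5625 -0.122   0.2   ] [180.   0.  87.]
```

Request:
apply_moves:
  plan: "-0.1 0 -0.5 0 0 0 -1; -0.45 -0.1 -0.8 0 0 0 -1; -0.839 -0.141 -1 0 0 0 -1; -0.839 -0.141 -1 0 0 0 -1"

```text
t: 23.58
ee_pos: [0.4203, 0.232, 0.2231]
tcp_rot: [179.9, 0.1, 86.8]
wrist_force: [-0.7, 0.4, -0.1]
finger_gap: 0.261
```

Request:
apply_moves:
  plan: "-0.5 0.03 -0.2 0 0 0 -1; -0.998 0.052 -0.35 0 0 0 -1; -0.998 0.052 -0.35 0 0 0 -1"

```text
t: 23.95
ee_pos: [0.4204, 0.1317, 0.2575]
tcp_rot: [180.0, 0.1, 86.7]
wrist_force: [0.1, 0.4, -0.6]
finger_gap: 0.264
```

Request:
apply_moves:
  plan: "-0.5 0.036 0 0 0 0 -1; -1 0.072 0 0 0 0 -1"

```text
t: 24.2
ee_pos: [0.4218, 0.0354, 0.2571]
tcp_rot: [-180.0, -0.1, 87.2]
wrist_force: [1.3, 0.0, -2.1]
finger_gap: 0.266
```

Request:
apply_moves:
  plan: "-0.5 0.036 0 0 0 0 -1; -1 0.072 0 0 0 0 -1"

```text
t: 24.45
ee_pos: [0.4241, -0.0654, 0.2571]
tcp_rot: [-180.0, -0.0, 87.2]
wrist_force: [0.8, 0.7, -1.0]
finger_gap: 0.263
```

Request:
apply_moves:
  plan: "-0.4 0.03 0 0 0 0 -1; -0.564 0.04 0 0 0 0 -1; -0.564 0.04 0 0 0 0 -1"

```text
t: 24.82
ee_pos: [0.4251, -0.1211, 0.2571]
tcp_rot: [-180.0, -0.1, 87.0]
wrist_force: [-0.6, 0.1, -1.3]
finger_gap: 0.265
```

Request:
apply_moves:
  plan: "0.02 0.5 0.1 0 0 0 -1; 0.052 1 0.3 0 0 0 -1; 0.052 1 0.437 0 0 0 -1"

```text
t: 25.2
ee_pos: [0.5279, -0.1178, 0.2127]
tcp_rot: [179.9, -0.2, 87.3]
wrist_force: [-0.7, 0.5, -1.0]
finger_gap: 0.266
```

Request:
apply_moves:
  plan: "0.02 0.374 0.163 0 0 0 -1; 0.02 0.374 0.163 0 0 0 -1; 0.02 0.374 0.163 0 0 0 -1"

```text
t: 25.58
ee_pos: [0.5616, -0.1203, 0.1977]
tcp_rot: [-179.9, -0.0, 87.1]
wrist_force: [-0.2, 0.3, -0.5]
finger_gap: 0.263
```

```bash
python3 - <<'E'
from h import *
from scipy.optimize import least_squares
A=snap('scene','s15');B=snap('top','t15');a=A['image'];b=B['image']
z=lambda i,y,x:cv2.resize(i[y:y+80,x:x+80],None,fx=5,fy=5,interpolation=cv2.INTER_CUBIC)
cv2.imwrite('pics/m15.png',np.hstack([z(a,200,240),z(b,140,320)]))
o=bot.observe();print(o['ee_pos'],o['tcp_rot'],o['wrist_force'],o['finger_gap'],o['q'])
z0=o['ee_pos'][2]
for c in(A,B):
    P=cloud(c);hsv=cv2.cvtColor(c['image'],cv2.COLOR_BGR2HSV);m=cv2.inRange(hsv,(45,70,25),(90,255,255))>0
    q=P[m&(abs(P[...,1]+.12)<.07)&(abs(P[...,0]-.56)<.07)]
    if len(q): print(len(q),np.percentile(q,[1,50,99],axis=0).round(4), (np.percentile(q,1,axis=0)+np.percentile(q,99,axis=0))/2)
E
```

```text
[ 0.5616815  -0.12128058  0.19818928] [1.79997186e+02 2.06302340e-02 8.70656054e+01] [-0.68354989 -0.10480463 -0.40675616] 0.2640462538510648 [ 34.01695174  30.53230621 -35.51518529 100.39223757  20.93059981
  55.80040819 -12.62991498]
61 [[ 0.5633 -0.1423  0.1859]
 [ 0.5974 -0.1181  0.1892]
 [ 0.6049 -0.0809  0.304 ]] [ 0.58409549 -0.11160941  0.24496887]
106 [[ 0.5113 -0.1362  0.1871]
 [ 0.5404 -0.0894  0.1944]
 [ 0.5886 -0.0855  0.3906]] [ 0.54996526 -0.1108725   0.28884729]
```

View pics/m15.png

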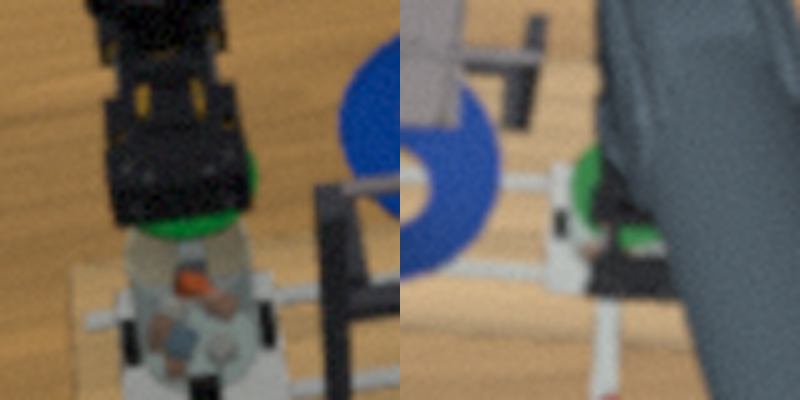

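```bash
python3 - <<'E'
from h import *
from scipy.optimize import least_squares
def run(tag,z,box,sel,r0=None):
    c=load(tag);hsv=cv2.cvtColor(cv2.resize(c['image'],None,fx=4,fy=4,interpolation=cv2.INTER_CUBIC),cv2.COLOR_BGR2HSV)
    m=cv2.inRange(hsv,(45,70,25),(90,255,255)); k=np.zeros_like(m);x0,y0,x1,y1=[4*v for v in box];k[y0:y1,x0:x1]=m[y0:y1,x0:x1]
    ct=max(cv2.findContours(k,cv2.RETR_EXTERNAL,cv2.CHAIN_APPROX_NONE)[0],key=cv2.contourArea)
    h=cv2.convexHull(ct)[:,0]; px=(h+.5)/4-.5
    pts=np.array([onz(c,u,v,z)[:2] for u,v in px]); s=sel(px); 
    r=.039
    f=least_squares(lambda x:np.hypot(*(pts[s]-x).T)-r,pts.mean(0),loss='soft_l1',f_scale=.0015); print(tag,f.x,np.abs(f.fun).max(),s.sum())
    return px
px=run('t15',.189,(345,160,380,195),lambda p:(p[:,0]<363)&~((p[:,0]>360)&(p[:,1]>188)))
print(px.round(1)[::6].tolist())
px=run('s15',.187,(255,225,300,252),lambda p:(p[:,1]>238)|(p[:,0]>289.5))
print(px.round(1)[::6].tolist())
run('t12',.014,(230,200,262,236),lambda p:p[:,0]>0)
E
```

```text
t15 [ 0.56220728 -0.12239067] 0.018573735903340667 20
[[358.9, 168.4], [358.6, 185.4], [354.4, 179.6], [357.9, 168.9]]
s15 [ 0.56467471 -0.11997922] 0.009883433331151617 17
[[286.6, 240.6], [281.9, 246.6], [267.4, 245.6]]
t12 [0.43768926 0.31770839] 0.0008760210663729465 40
```

Request:
apply_moves:
  plan: "-0.01 0.005 0.15 0 0 0 -1; -0.01 0.005 0.3 0 0 0 -1; -0.01 0.005 0.42 0 0 0 -1; -0.01 0.005 0.46 0 0 0 -1; -0.01 0.005 0.5 0 0 0 -1"

```text
t: 26.3
ee_pos: [0.563, -0.1228, 0.1474]
tcp_rot: [180.0, -0.0, 87.0]
wrist_force: [-0.1, 0.7, -0.6]
finger_gap: 0.263
```

Request:
apply_moves:
  plan: "0 0 0.03 0 0 0 -1; 0 0 0.06 0 0 0 -1; 0 0 0.09 0 0 0 -1"

```text
t: 26.68
ee_pos: [0.563, -0.1229, 0.1386]
tcp_rot: [180.0, 0.0, 87.0]
wrist_force: [-0.4, 0.2, -0.6]
finger_gap: 0.261
```

Request:
apply_moves:
  plan: "0 0 0.01 0 0 0 -1; 0 0 0.02 0 0 0 -1"

```text
t: 26.92
ee_pos: [0.5628, -0.1229, 0.1372]
tcp_rot: [-180.0, 0.0, 87.0]
wrist_force: [-5.1, -0.0, 11.8]
finger_gap: 0.268
```

Request:
apply_moves:
  plan: "0 0 0.01 0 0 0 -1; 0 0 0.02 0 0 0 -1"

```text
t: 27.18
ee_pos: [0.5629, -0.1229, 0.1371]
tcp_rot: [-180.0, 0.1, 87.0]
wrist_force: [-11.6, -0.7, 27.8]
finger_gap: 0.263
```

Request:
apply_moves:
  plan: "0 0 -0.02 0 0 0 -1; 0 0 -0.025 0 0 0 -0.2; 0 0 -0.025 0 0 0 0; 0 0 -0.025 0 0 0 0"

```text
t: 27.68
ee_pos: [0.5628, -0.1228, 0.1369]
tcp_rot: [-180.0, -0.0, 87.0]
wrist_force: [0.1, 0.4, -0.2]
finger_gap: 0.501
```

Request:
apply_moves:
  plan: "0 0 -0.2 0 0 0 0; 0 0 -0.5 0 0 0 0; 0 0 -1 0 0 0 0; 0 0 -1 0 0 0 0"

```text
t: 28.18
ee_pos: [0.5657, -0.1227, 0.2422]
tcp_rot: [179.5, 0.1, 87.0]
wrist_force: [1.2, 0.1, -0.4]
finger_gap: 0.497
```

Request:
apply_moves:
  plan: "0 -0.5 -0.2 0 0 0 0; 0 -1 -0.2 0 0 0 0; 0 -1 -0.2 0 0 0 0"

```text
t: 28.55
ee_pos: [0.4594, -0.118, 0.2568]
tcp_rot: [-179.8, 0.1, 87.0]
wrist_force: [1.4, 0.4, -0.1]
finger_gap: 0.5
```

Request:
apply_moves:
  plan: "-1 -0.3 0 0 0 0 0; -1 -0.3 0 0 0 0 0; -1 -0.3 0 0 0 0 0"

```text
t: 28.92
ee_pos: [0.4272, -0.2194, 0.2569]
tcp_rot: [-180.0, 0.0, 86.7]
wrist_force: [-0.7, 0.3, 0.4]
finger_gap: 0.503
```

```bash
python3 - <<'E'
from h import *
A=snap('scene','s16');B=snap('top','t16');a=A['image'];b=B['image']
z=lambda i,y,x:cv2.resize(i[y:y+100,x:x+100],None,fx=4,fy=4,interpolation=cv2.INTER_CUBIC)
cv2.imwrite('pics/m16.png',np.hstack([z(a,200,240),z(b,110,300)]))
o=bot.observe();print(o['t'],o['ee_pos'],o['wrist_force'])
for c in(A,B):
    P=cloud(c);hsv=cv2.cvtColor(c['image'],cv2.COLOR_BGR2HSV);m=cv2.inRange(hsv,(45,70,25),(90,255,255))>0
    q=P[m&(abs(P[...,1]+.12)<.06)&(abs(P[...,0]-.56)<.06)]
    d=q[(q[:,2]>.11)&(q[:,2]<.145)];print(len(q),d.mean(0).round(4),np.percentile(d,[2,98],axis=0).round(4),q[:,2].max(),'plane',np.linalg.lstsq(np.c_[d[:,:2]-d[:,:2].mean(0),np.ones(len(d))],d[:,2],rcond=None)[0].round(3))
E
```

```text
29.025 [ 0.4285931  -0.21571484  0.2571522 ] [-0.07759923  0.03005709 -0.28181855]
509 [ 0.5706 -0.122   0.1298] [[ 0.5289 -0.1581  0.1262]
 [ 0.6024 -0.086   0.1392]] 0.17023796364035515 plane [0.01  0.008 0.13 ]
384 [ 0.5624 -0.1231  0.131 ] [[ 0.528  -0.1577  0.1254]
 [ 0.5998 -0.0865  0.1384]] 0.17409436141726364 plane [-0.005 -0.006  0.131]
```

View pics/m16.png

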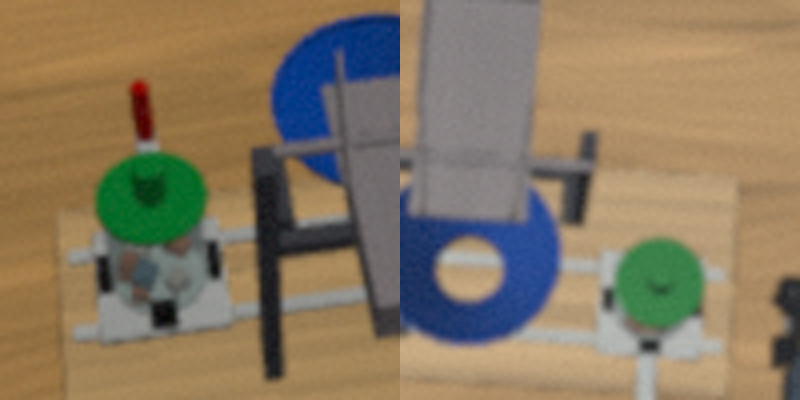

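View pics/s16.png

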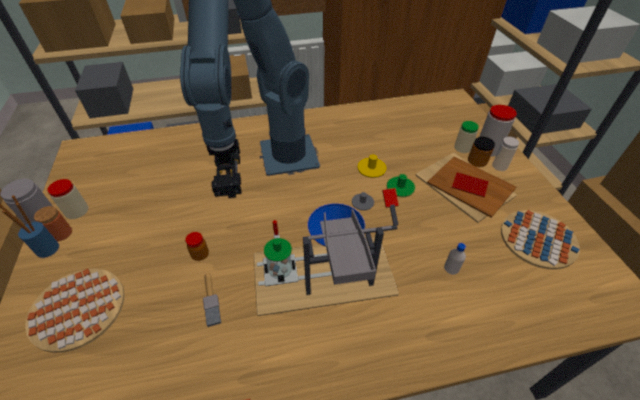

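```bash
python3 -c "
from cell import order
print(order.finish_job())"
```

```text
the job is handed in; nothing more can be done
None
```

The job is done and handed in at about 29 s of the 72 s allowed; no verdict was reported.

- **Carriage home:** I pushed the post with the fingers loosely around it until it met its stop, with about 18 N at the wrist.
- **Tipping:** I pressed the paddle down to its stop (about 12 N) and eased it back. The tray then looked empty and level, and nothing hung in the funnel.
- **Pieces:** before the lid went on, the picture showed seven pieces in the jar: four terracotta, two white and one blue.
- **Carriage out:** I drew it to the outer stop (about 13 N). The measured travel was about 171 mm, against 170 mm nominal.
- **Lid:** the smaller green lid is on the jar, pressed down with about 28 N at the wrist. Its disc measures level, with its top 130 to 131 mm up, against 130 mm expected. It is centred over the jar mouth within a few millimetres.

In the last pictures the red-capped jar, glue bottle and brush look unmoved, and the gripper is clear of everything. No check failed. The only disagreement was between the two cameras, which differed by up to about 4 mm in x on the knob and jar; I averaged them, and the lid seated without a sideways correction.

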